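# Clamp the offering tower's tiers: finger-tight, then a quarter turn with the spanner

### The job

The ratchet spanner is already sitting on the nut of the copper tower that still needs clamping. With the fingers, run that tower's round knurled brass nut clockwise until it stops, finger-tight, without dragging the spanner round with it; then pull or push the spanner's handle clockwise a quarter turn, no more, and let go.

Things in the scene. Friction and masses are not known exactly. Their poses are not given: they have to be found in the camera images.
- nut_grip (a point): Where to pinch the nut: on its upright axis, 149 mm above the table. The nut, on a fixed three-tier copper tower (140 mm wide foot), is a knurled brass cylinder 22 mm in diameter, 124 to 160 mm above the table, an 8 mm stem end 8 mm proud of it. Pinch at any yaw; fingertips stay above the spanner's ring (top at 124 mm). A finished tower nearby has a finial and no spanner.
- nut (a joint): Turn of the nut relative to the spanner, rad, growing clockwise seen from above. Starts between 0.2 and 0.8 and stops dead at 1.4: finger-tight. Easy to turn (0.05 N m), free within the ratchet spanner. Turned past the stop with a grip of about 20 N, the fingers just slip round it. The nut does not move up or down.
- spanner_handle (a point): Middle of the steel spanner's level handle, 130 mm out from the nut's axis, 118 mm above the table; x axis outward. Handle 16 mm wide, 12 mm thick (112 to 124 mm high), its end 179 mm from the axis; beyond 75 mm it overhangs open table. At the start it points roughly left (+y, 20 degrees either way), so a clockwise quarter turn points it away from the robot. Ring 42 mm wide.
- spanner (a joint): Turn of the spanner about the nut's upright axis, rad, growing clockwise seen from above, 0 at the start; it carries the nut with it. A quarter turn is 1.57. Stiff: 1.4 N m of friction, about 11 N at 130 mm; it stays where it is left.

How it is judged:
On the way, in this order (a step that is already met when the one before it is completed fails the run):
1. the nut has been run finger-tight with the spanner still where it was (value of joint nut above 1.32 rad and value of joint spanner below 0.15 rad), for 0.2 s.
2. the spanner has been turned about a quarter turn clockwise (value of joint nut above 1.3 rad and value of joint spanner between 1.27 and 1.87 rad), for 0.2 s.
At the end, for the whole second after the job is handed in: The nut is finger-tight against its stop (nut joint above 1.30 rad of 1.40) and the spanner stands at rest a quarter turn clockwise from its start (1.57 rad, give or take 0.30) (all of step 2 and velocity of joint spanner between -0.05 and 0.05 rad/s); the robot touches nothing.
It fails at once if the spanner is turned (over 0.2 rad) before the nut is finger-tight (value of joint spanner above 0.2 rad and value of joint nut below 1.28 rad).
It fails at once if the spanner is turned more than about 20 degrees past the quarter turn (value of joint spanner above 1.95 rad).
It fails at once if the spanner is driven round (over 0.2 rad) by the gripper on the nut instead of by its handle (horizontal distance between the grasp point and nut_grip below 0.03 m and distance between the grasp point and nut_grip below 0.05 m and value of joint spanner above 0.2 rad and velocity of joint spanner above 0.1 rad/s).
It also fails if it takes over 51 s, if anything falls off the work surface, if the arm or the gripper's body presses on something with over 40 N, if the wrist force passes 120 N, or if a joint passes its speed limit or range.

### The arm

A 6-joint arm with a two-finger parallel gripper is mounted at the origin on the work surface. World frame = base frame: x ahead of the robot, y to its left, z up, the work surface at z = 0. Lengths are in m, angles in rad, forces in N, time in s.
With the tool pointing down it reaches from about 0.25 to 0.775 m from the base axis. Payload 4 kg.
Tool frame: the origin (TCP) lies at the centre of the arm's flange, where the gripper is bolted on; the fingertips stand 199 mm ahead of it and the grasp point (between the pads) lies 180 mm ahead of it (robot.tcp_to_tips is the z of the fingertips in the tool frame, in m); z points along the fingers, y is the line along which they close (so a half turn about z gives the same grasp; the last joint's range is limited). The gripper opens to 94 mm and grips with 3 to 60 N. Pads are 16 mm wide; open, the fingers measure 119 mm over their backs; the gripper's body (75 mm by 177 mm) begins 78 mm behind the grasp point.
Start: joints at [1.069, 0.087, 1.371, -0, 1.684, -0.103], TCP at [0.214, 0.507, 0.405] pointing down, gripper open.
Joint ranges: [-3.1, 3.1], [-0.76, 2.03], [0.27, 2.55], [-1.08, 4.22], [0.17, 2.65], [-2.57, 2.57]. Speed limits (rad/s): [2.79, 2.79, 3.14, 3.14, 3.14, 3.14].

### API

Orientations are given as [roll, pitch, yaw] about the fixed x, y, z axes, in that order (R = Rz(yaw) Ry(pitch) Rx(roll)).
In Python, from bench import robot gives the robot as it stands.
- The arm moves only by the tool play_rows, never from a script. Its arguments are lists of equal length, an entry for each row: "translation": the shift along the tool's x, y, z scaled (see below), a list of three; "twist": the turn, a rotation vector about the tool's x, y, z scaled (see below), a list of three; "gripper": the opening, from -1 (shut) to 1 (fully open). A call has 1 to 8 rows; each row shifts and turns the commanded pose from where the row before left it, along the tool's axes as they then stand; what a row does not reach is not made up. The controller multiplies each number of a shift by 0.04 m and each number of a turn by 0.1 rad. A row lasts 1/10 s, in which the tool goes at most 50 mm and 8.59 degrees, less where a joint would pass 70% of its speed; a pose out of reach is approached as far as the arm can. A call with a number of a shift or a turn outside -1 to 1 is refused whole. A call with a gripper value outside its range is refused whole. The fingers move at their own pace and stop on an object; the grip force is fixed at half the most. Time passes only in rows, so rows that do not move let the fingers close. It gives the time, the measured TCP pose, the force, the opening and the grip force at its end, in the units of the state.
- robot.get_obs(): the state, without advancing time (a new reading comes with each control period).
- robot.snapshot(name): name is "scene" or "top"; returns the picture (384x512x3 uint8, red, green, blue); there is no depth.
- robot.camera_model(name): a dict with "camera_matrix" (3x3 intrinsics, pixels), "rvec" (rotation vector, rad) and "tvec" (3), from world to camera coordinates, as OpenCV has them. Camera axes: x right, y down, z forward; pixel columns grow to the right and rows downward; lengths in m; the calibration is good to about 2 mm. A picture is of the moment at which its call begins. camera_model takes no time and is no camera call.
- robot.close_job(): hands the job in; it is judged then, once.
Trained networks look in the newest picture that a camera, given by its name, has taken for a name from the list of things; names that differ only in an ending like _2 or _b are one class to them, and where a whole thing is asked for, a point or a joint stands for the part that bears it (a point fixed in the world has none). Each returns a list of dicts, best first, with "score" (0 to 1); they miss things now and then, are a little off and sometimes report something else, mostly with a low value. They report only what shows in the picture. A call takes as long as a camera call.
- robot.recognise(name, camera): "centre" ([x, y, z] in m, in world coordinates, good to about 4 mm: the middle of the surface that is visible of it).
- robot.spot_point(name, camera): "centre" ([x, y, z] in m, in world coordinates, good to about 4 mm: a listed point, or the origin of a listed thing).
The state is a dict: "time": time; "joint_positions": joint angles; "qvel": joint speeds; "joint_torque": joint torques, N m; "tool_pos": TCP position; "ee_rot": TCP orientation; "wrist_force": force on the tool from outside, world axes, zero at the start; "wrist_torque": the same for the moment, N m; "width": finger opening in m; "finger_force": force on a finger pad.
Only numpy, scipy, OpenCV 4.12 (cv2) and the standard library are available. Lean on these libraries where they do the work, as an engineer would, in place of code of your own. Each camera call takes 0.05 s, during which the arm holds its last target. There are 200 camera calls.

## Working session

There is one attempt and no reset: what is moved stays moved. The work goes in short steps, Python scripts to look and compute and a tool call to move; the robot and the scene stay as the last step left them, time stands still between calls to the robot, and variables do not carry over. Pictures are saved under pics/ and viewed, at most 10 in all, crops included, and the job is handed in when it is done.

Besides the shell and the picture viewer there is one more tool, called in YAML: its name, and indented under it one key for each argument. play_rows: Moves the arm, as the interface text tells. Its arguments: {"type":"object","properties":{"translation":{"type":"array","items":{"type":"array","items":{"type":"number","minimum":-1,"maximum":1}}},"twist":{"type":"array","items":{"type":"array","items":{"type":"number","minimum":-1,"maximum":1}}},"gripper":{"type":"array","items":{"type":"number"}}},"required":["translation","twist","gripper"]}

```bash
mkdir -p pics
python3 - <<'E'
from bench import robot
import cv2
for c in("scene","top"):
    im=robot.snapshot(c); cv2.imwrite(f"pics/{c}0.png",im[:,:,::-1])
    for n in("nut_grip","spanner_handle"):
        print(c,n,[(round(d["score"],2),[round(float(v),4) for v in d["centre"]]) for d in robot.spot_point(n,c)])
o=robot.get_obs();print(o)
E
```

```text
scene nut_grip [(0.56, [0.4838, -0.161, 0.1489])]
scene spanner_handle [(0.71, [0.4794, -0.032, 0.1168])]
top nut_grip [(0.5, [0.4788, -0.1604, 0.1523])]
top spanner_handle [(0.57, [0.487, -0.0331, 0.1156])]
{'time': 0.3, 'joint_positions': array([ 1.06889858e+00,  8.74633646e-02,  1.37121808e+00, -1.80396525e-05,
        1.68360974e+00, -1.03092647e-01]), 'qvel': array([-0.00150877, -0.00163538, -0.00459015,  0.00045628, -0.00195452,
       -0.00112825]), 'joint_torque': array([-3.49690054e-04, -3.39595270e+01, -3.02074993e+01,  7.17437128e-02,
        2.79432046e-02, -7.30363627e-05]), 'tool_pos': array([0.21356008, 0.50680579, 0.40429867]), 'ee_rot': array([-3.14089598e+00, -5.40550706e-05,  2.74278551e+00]), 'wrist_force': array([0.66587692, 0.65327654, 0.45520744]), 'wrist_torque': array([ 0.04337559, -0.02497856, -0.03964258]), 'finger_force': 0.0, 'width': 0.0944724179707814}
```

View pics/top0.png

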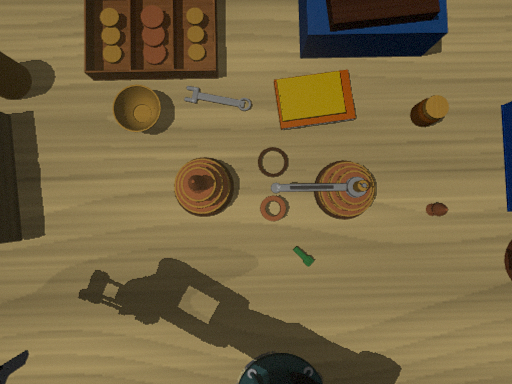

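View pics/scene0.png

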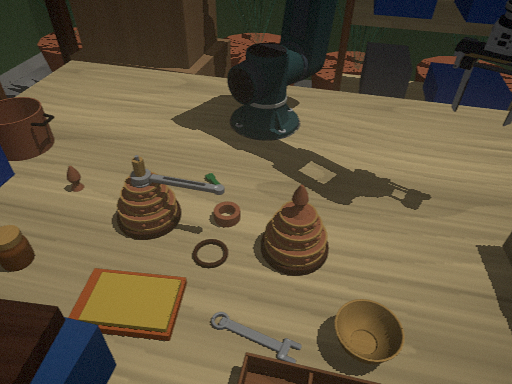

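The top view shows the nut at about (361,185), with the spanner handle running left to about (276,188). The finished tower is at (203,186), well clear. In the scene view the nut is at about (138,167). I'll zoom in for precise pixel positions.

```bash
python3 - <<'E'
import cv2,numpy as np
t=cv2.imread("pics/top0.png")[160:220,265:385]; s=cv2.imread("pics/scene0.png")[145:205,115:235]
f=lambda a:cv2.resize(a,None,fx=5,fy=5,interpolation=cv2.INTER_CUBIC)
cv2.imwrite("pics/z.png",np.vstack([f(t),f(s)]))
E
cat > h.py <<'E'
import numpy as np,cv2
from bench import robot
def ray(c,uv,z):
    m=robot.camera_model(c);K=np.array(m["camera_matrix"],float);R=cv2.Rodrigues(np.array(m["rvec"],float))[0];t=np.array(m["tvec"],float).ravel()
    d=R.T@np.linalg.inv(K)@np.array([*uv,1.]);o=-R.T@t
    return (o+d*(z-o[2])/d[2]).round(4)
E
```

```text
(no output)
```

View pics/z.png

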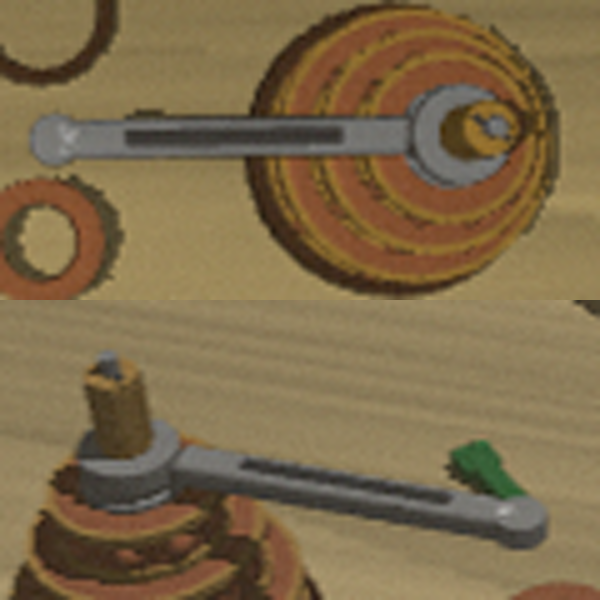

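The crops give these full-image pixels. Top view: nut top (363.2,185.6), ring centre (357,186.8), handle end ball (276,188). Scene view: nut top (137.2,159.4), ball (219.4,188.5).

Run:
```python
from h import *
for c,uv,z in[("top",(363.2,185.6),.16),("top",(357,186.8),.124),("top",(276,188),.124),("top",(271,188),.124),("scene",(137.2,159.4),.16),("scene",(136.6,156.5),.168),("scene",(219.4,188.5),.124)]: print(c,uv,ray(c,uv,z))
R=cv2.Rodrigues(robot.get_obs()["ee_rot"]*1.0)[0]
from scipy.spatial.transform import Rotation as Ro
M=Ro.from_euler("xyz",robot.get_obs()["ee_rot"]).as_matrix();print(M.round(3))
print((M.T@(np.array([.483,-.161,.385])-robot.get_obs()["tool_pos"])/.04).round(2))
```

```text
top (363.2, 185.6) [ 0.4796 -0.164   0.16  ]
top (357, 186.8) [ 0.4796 -0.1626  0.124 ]
top (276, 188) [0.4812 0.0038 0.124 ]
top (271, 188) [0.4814 0.014  0.124 ]
scene (137.2, 159.4) [ 0.4836 -0.1606  0.16  ]
scene (136.6, 156.5) [ 0.4849 -0.1597  0.168 ]
scene (219.4, 188.5) [0.4886 0.0089 0.124 ]
[[-0.922  0.388 -0.   ]
 [ 0.388  0.922 -0.001]
 [ 0.    -0.001 -1.   ]]
[-12.69 -12.77   0.49]
```

play_rows:
  translation:
    - [-0.4,-0.4,0]
    - [-0.85,-0.85,0]
    - [-0.85,-0.85,0]
    - [-0.85,-0.85,0]
    - [-0.85,-0.85,0]
    - [-0.85,-0.85,0]
    - [-0.85,-0.85,0]
    - [-0.85,-0.85,0]
  twist:
    - [0,0,0]
    - [0,0,0]
    - [0,0,0]
    - [0,0,0]
    - [0,0,0]
    - [0,0,0]
    - [0,0,0]
    - [0,0,0]
  gripper: [1,1,1,1,1,1,1,1]

```text
time: 1.1
tool_pos: [0.349, 0.1723, 0.4049]
ee_rot: [3.141, 0.001, 2.743]
wrist_force: [1.0, -0.3, 0.4]
width: 0.0942
finger_force: 0.0
```

play_rows:
  translation:
    - [-0.85,-0.85,0]
    - [-0.85,-0.85,0]
    - [-0.85,-0.85,0]
    - [-0.85,-0.85,0]
    - [-0.85,-0.85,0]
    - [-0.85,-0.85,0]
    - [-0.85,-0.85,0]
    - [-0.4,-0.4,0]
  twist:
    - [0,0,0]
    - [0,0,0]
    - [0,0,0]
    - [0,0,0]
    - [0,0,0]
    - [0,0,0]
    - [0,0,0]
    - [0,0,0]
  gripper: [1,1,1,1,1,1,1,1]

```text
time: 1.9
tool_pos: [0.4851, -0.162, 0.404]
ee_rot: [-3.141, -0.0, 2.739]
wrist_force: [-0.4, 0.9, -0.3]
width: 0.0939
finger_force: 0.0
```

```bash
cat >> h.py <<'E'
from scipy.spatial.transform import Rotation as Ro
def to(x,y,z):
    o=robot.get_obs();M=Ro.from_euler("xyz",o["ee_rot"]).as_matrix()
    print(o["time"],o["tool_pos"].round(4),o["ee_rot"].round(3),"j6",o["joint_positions"][5].round(3),"F",o["wrist_force"].round(1),"T",o["wrist_torque"].round(2),"w",o["width"].round(4),o["finger_force"])
    print("units",(M.T@(np.array([x,y,z])-o["tool_pos"])/.04).round(2))
E
python3 - <<'E'
from h import *
for c in("top","scene"):
    im=robot.snapshot(c); cv2.imwrite(f"pics/{c}1.png",im[:,:,::-1])
    for n in("nut_grip","spanner_handle"):
        print(c,n,[(round(d["score"],2),[round(float(v),4) for v in d["centre"]]) for d in robot.spot_point(n,c)])
to(.4815,-.162,.331)
E
```

```text
top nut_grip [(0.39, [0.4824, -0.1612, 0.148])]
top spanner_handle [(0.87, [0.4849, -0.0291, 0.1157])]
scene nut_grip [(0.65, [0.4855, -0.1593, 0.1474])]
scene spanner_handle [(0.61, [0.4791, -0.0308, 0.1178])]Traceback (most recent call last):
  File "<stdin>", line 6, in <module>
  File "h.py", line 10, in to
    print(o["time"],o["tool_pos"].round(4),o["ee_rot"].round(3),"j6",o["joint_positions"][5].round(3),"F",o["wrist_force"].round(1),"T",o["wrist_torque"].round(2),"w",o["width"].round(4),o["finger_force"])
                                                                                                                                                                       ^^^^^^^^^^^^^^^^
AttributeError: 'float' object has no attribute 'round'
```

play_rows:
  translation:
    - [0.07,0,0.4]
    - [0,0,0.6]
    - [0,0,0.5]
    - [0,0,0.3]
    - [0,0,0]
    - [0,0,0]
  twist:
    - [0,0,0]
    - [0,0,0]
    - [0,0,0]
    - [0,0,0]
    - [0,0,0]
    - [0,0,0]
  gripper: [1,1,1,0,-0.4,-0.4]

```text
time: 2.8
tool_pos: [0.4819, -0.1569, 0.3335]
ee_rot: [3.141, 0.001, 2.744]
wrist_force: [0.4, 0.3, 0.6]
width: 0.0732
finger_force: 0.0
```

```bash
sed -i 's/o\["width"\].round(4)/o["width"]/' h.py
python3 - <<'E'
from h import *
t=robot.snapshot("top")[130:230,300:420,::-1]; s=robot.snapshot("scene")[90:190,80:200,::-1]
f=lambda a:cv2.resize(a,None,fx=3.3,fy=3.3,interpolation=cv2.INTER_CUBIC)
cv2.imwrite("pics/z1.png",np.hstack([f(t),f(s)]))
to(.4825,-.161,.331)
E
```

```text
2.9 [ 0.4822 -0.1573  0.3342] [3.142e+00 3.000e-03 2.743e+00] j6 -1.6 F [ 0.2 -0.1  0.9] T [0.   0.01 0.02] w 0.06529433123181223 0.0
units [-0.04 -0.08  0.08]
```

View pics/z1.png

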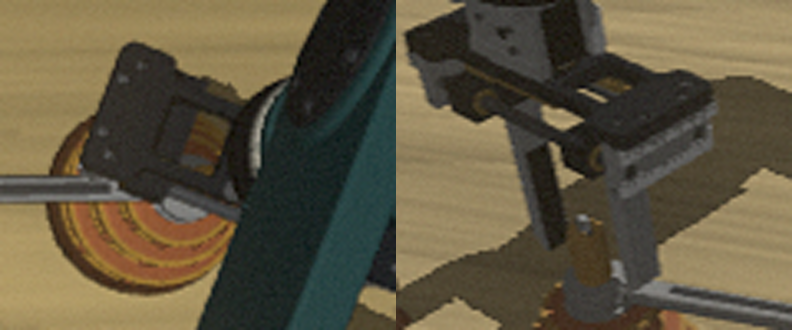

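The fingers straddle the nut in the scene crop, on either side of the stem at about (585,225). Next I make the small correction and close.

play_rows:
  translation:
    - [-0.04,-0.08,0.06]
    - [0,0,0]
    - [0,0,0]
    - [0,0,0]
    - [0,0,0]
    - [0,0,0]
  twist:
    - [0,0,0]
    - [0,0,0]
    - [0,0,0]
    - [0,0,0]
    - [0,0,0]
    - [0,0,0]
  gripper: [-0.4,-0.5,-1,-1,-1,-1]

```text
time: 3.5
tool_pos: [0.4818, -0.1618, 0.3303]
ee_rot: [-3.139, 0.0, 2.742]
wrist_force: [-2.2, -4.7, 0.4]
width: 0.0213
finger_force: 30.0
```

Run:
```python
from h import *
to(.4825,-.161,.331)
```

```text
3.5 [ 0.4818 -0.1618  0.3303] [-3.139  0.     2.742] j6 -1.606 F [-2.2 -4.7  0.4] T [-0.74  0.3   0.02] w 0.021324739071919438 30.000935196876526
units [-0.01  0.02 -0.02]
```

play_rows:
  translation:
    - [0,0,0]
    - [0,0,0]
    - [0,0,0]
    - [0,0,0]
    - [0,0,0]
    - [0,0,0]
  twist:
    - [0,0,0.5]
    - [0,0,1]
    - [0,0,1]
    - [0,0,1]
    - [0,0,1]
    - [0,0,1]
  gripper: [-1,-1,-1,-1,-1,-1]

```text
time: 4.1
tool_pos: [0.4818, -0.1619, 0.3303]
ee_rot: [-3.139, 0.001, 2.188]
wrist_force: [-2.1, -3.3, -0.2]
width: 0.0213
finger_force: 30.0
```

Run:
```python
from h import *
to(.482,-.162,.331)
```

```text
4.1 [ 0.4818 -0.1619  0.3303] [-3.139e+00  1.000e-03  2.188e+00] j6 -1.052 F [-2.1 -3.3 -0.2] T [-0.66  0.35  0.08] w 0.021319631802893885 29.99787926673889
units [-0.01  0.   -0.02]
```

Torque is 0.08 N m, so the nut is still turning freely.

play_rows:
  translation:
    - [0,0,0]
    - [0,0,0]
    - [0,0,0]
    - [0,0,0]
    - [0,0,0]
  twist:
    - [0,0,1]
    - [0,0,1]
    - [0,0,0.5]
    - [0,0,0.5]
    - [0,0,0]
  gripper: [-1,-1,-1,-1,-1]

```text
time: 4.6
tool_pos: [0.4818, -0.1619, 0.3303]
ee_rot: [-3.14, 0.002, 1.893]
wrist_force: [-2.0, -5.8, -0.3]
width: 0.0216
finger_force: 30.0
```

Run:
```python
from h import *
to(.482,-.162,.331)
```

```text
4.6 [ 0.4818 -0.1619  0.3303] [-3.140e+00  2.000e-03  1.893e+00] j6 -0.757 F [-2.  -5.8 -0.3] T [-0.87  0.39  0.47] w 0.02161699935842699 30.00026822090149
units [-0.01  0.   -0.02]
```

play_rows:
  translation:
    - [0,0,0]
    - [0,0,0]
    - [0,0,0]
    - [0,0,0]
  twist:
    - [0,0,0.5]
    - [0,0,0.5]
    - [0,0,0]
    - [0,0,0]
  gripper: [-1,-1,-1,-1]

```text
time: 5.0
tool_pos: [0.4817, -0.1613, 0.3303]
ee_rot: [-3.14, 0.0, 1.795]
wrist_force: [-3.8, -2.8, 2.3]
width: 0.0213
finger_force: 30.0
```

Run:
```python
from h import *
to(.482,-.162,.331)
for c in("top","scene"):
  print([(round(d["score"],2),d["centre"]) for d in robot.spot_point("spanner_handle",c)] if robot.snapshot(c) is not None else 0)
```

```text
5.0 [ 0.4817 -0.1613  0.3303] [-3.14   0.     1.795] j6 -0.658 F [-3.8 -2.8  2.3] T [-0.58  0.87  0.48] w 0.021348267934876475 29.998555183410645
units [-0.02  0.   -0.02]
[(0.59, [0.4827, -0.0336, 0.1175])]
[(0.94, [0.4804, -0.0304, 0.1182])]
```

Torque levelled off at 0.48 N m, so the fingers are slipping at the stop, and the spanner hasn't moved. I'll release and rise.

play_rows:
  translation:
    - [0,0,0]
    - [0,0,0]
    - [0,0,0]
    - [0,0,-0.3]
    - [0,0,-0.6]
    - [0,0,-0.6]
  twist:
    - [0,0,0]
    - [0,0,0]
    - [0,0,0]
    - [0,0,0]
    - [0,0,0]
    - [0,0,0]
  gripper: [1,1,1,1,1,1]

```text
time: 5.8
tool_pos: [0.4821, -0.1608, 0.3914]
ee_rot: [3.141, -0.001, 1.793]
wrist_force: [0.5, -0.0, 0.7]
width: 0.0661
finger_force: 0.0
```

play_rows:
  translation:
    - [0.3,0,0]
    - [0.6,0,0]
    - [0.7,0,0]
    - [0.7,0,0]
    - [0.6,0,0]
    - [0.3,0,0]
    - [0,0,0]
  twist:
    - [0,0,0.8]
    - [0,0,0.8]
    - [0,0,0.75]
    - [0,0,0]
    - [0,0,0]
    - [0,0,0]
    - [0,0,0]
  gripper: [1,1,1,1,1,1,1]

```text
time: 6.5
tool_pos: [0.4752, -0.0325, 0.3911]
ee_rot: [3.14, -0.0, 1.56]
wrist_force: [-0.1, -0.2, 0.4]
width: 0.0933
finger_force: 0.0
```

Run:
```python
from h import *
to(.482,-.032,.300)
for c in("top","scene"):
    robot.snapshot(c)
    for n in("nut_grip","spanner_handle"):
        print(c,n,[(round(d["score"],2),[round(float(v),4) for v in d["centre"]]) for d in robot.spot_point(n,c)])
```

```text
6.5 [ 0.4752 -0.0325  0.3911] [ 3.14 -0.    1.56] j6 -0.177 F [-0.1 -0.2  0.4] T [-0.07  0.07 -0.03] w 0.09330888665961781 0.0
units [0.01 0.17 2.28]
top nut_grip []
top spanner_handle []
scene nut_grip [(0.71, [0.4871, -0.1608, 0.1438]), (0.38, [0.481, -0.0311, 0.1177])]
scene spanner_handle [(0.8, [0.4821, -0.0314, 0.1186])]
```

play_rows:
  translation:
    - [0,0.17,0.4]
    - [0,0,0.7]
    - [0,0,0.7]
    - [0,0,0.48]
    - [0,0,0]
    - [0,0,0]
    - [0,0,0]
  twist:
    - [0,0,0]
    - [0,0,0]
    - [0,0,0]
    - [0,0,0]
    - [0,0,0]
    - [0,0,0]
    - [0,0,0]
  gripper: [1,1,1,1,0,-0.2,-0.2]

```text
time: 7.5
tool_pos: [0.4825, -0.0341, 0.3007]
ee_rot: [3.139, 0.0, 1.557]
wrist_force: [0.4, 0.2, 0.3]
width: 0.0733
finger_force: 0.0
```

Run:
```python
from h import *
to(.482,-.032,.300)
s=robot.snapshot("scene")[60:210,90:290,::-1]
cv2.imwrite("pics/z2.png",cv2.resize(s,None,fx=3,fy=3,interpolation=cv2.INTER_CUBIC))
```

```text
7.5 [ 0.4825 -0.0341  0.3007] [3.139 0.    1.557] j6 -0.174 F [0.4 0.2 0.3] T [-0.08  0.08 -0.04] w 0.07332891402601896 0.0
units [ 0.05 -0.01  0.02]
```

View pics/z2.png

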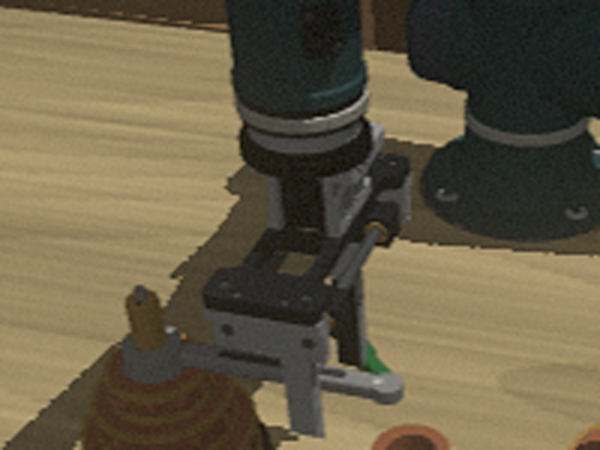

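The fingers straddle the handle: the front finger is at about (305,400) and the rear one is behind the bar at (350,330). Now I close on it.

play_rows:
  translation:
    - [0,0,0]
    - [0,0,0]
    - [0,0,0]
    - [0,0,0]
    - [0,0,0]
    - [0,0,0]
    - [0,0,0]
  twist:
    - [0,0,0]
    - [0,0,0]
    - [0,0,0]
    - [0,0,0]
    - [0,0,0]
    - [0,0,0]
    - [0,0,0]
  gripper: [-0.4,-0.5,-0.55,-1,-1,-1,-1]

```text
time: 8.25
tool_pos: [0.4824, -0.0337, 0.2991]
ee_rot: [3.14, -0.0, 1.558]
wrist_force: [2.5, 0.6, -0.3]
width: 0.0156
finger_force: 30.0
```

Run:
```python
from h import *
to(.482,-.032,.300)
```

```text
8.25 [ 0.4824 -0.0337  0.2991] [ 3.14  -0.     1.558] j6 -0.174 F [ 2.5  0.6 -0.3] T [-0.01 -0.3   0.  ] w 0.01564801677787859 30.000177919864655
units [ 0.04 -0.01 -0.02]
```

play_rows:
  translation:
    - [-0.004,0.16,0]
    - [-0.016,0.32,0]
    - [-0.016,0.32,0]
    - [-0.016,0.32,0]
    - [-0.016,0.32,0]
    - [0,0,0]
  twist:
    - [0,0,0.5]
    - [0,0,1]
    - [0,0,1]
    - [0,0,1]
    - [0,0,1]
    - [0,0,0]
  gripper: [-1,-1,-1,-1,-1,-1]

```text
time: 8.85
tool_pos: [0.5376, -0.0467, 0.299]
ee_rot: [-3.138, -0.0, 1.108]
wrist_force: [-3.1, 3.1, 3.6]
width: 0.016
finger_force: 30.1
```

```bash
cat >> h.py <<'E'
def ang(cx=.482,cy=-.162):
    p=robot.get_obs()["tool_pos"];d=p[:2]-[cx,cy];print("ang",np.arctan2(d[1],d[0]),"r",np.hypot(*d))
E
python3 - <<'E'
from h import *
to(.482,-.032,.300);ang()
E
```

```text
8.85 [ 0.5376 -0.0467  0.299 ] [-3.138 -0.     1.108] j6 0.271 F [-3.1  3.1  3.6] T [0.36 0.57 0.33] w 0.015971770635630787 30.131181478500366
units [-0.29 -1.41 -0.02]
ang 1.1213951772309103 r 0.12796620899817096
```

play_rows:
  translation:
    - [-0.016,0.32,0]
    - [-0.016,0.32,0]
    - [-0.016,0.32,0]
    - [-0.016,0.32,0]
    - [-0.016,0.32,0]
    - [-0.016,0.32,0]
    - [-0.016,0.32,0]
    - [0,0,0]
  twist:
    - [0,0,1]
    - [0,0,1]
    - [0,0,1]
    - [0,0,1]
    - [0,0,1]
    - [0,0,1]
    - [0,0,1]
    - [0,0,0]
  gripper: [-1,-1,-1,-1,-1,-1,-1,-1]

```text
time: 9.65
tool_pos: [0.5985, -0.1102, 0.2991]
ee_rot: [-3.138, -0.002, 0.408]
wrist_force: [1.1, 4.4, 0.6]
width: 0.0158
finger_force: 30.1
```

Run:
```python
from h import *
to(.482,-.032,.300);ang()
```

```text
9.65 [ 0.5985 -0.1102  0.2991] [-3.138e+00 -2.000e-03  4.080e-01] j6 0.886 F [1.1 4.4 0.6] T [ 0.67 -0.03  0.28] w 0.015836606978860687 30.126788020133972
units [-1.9  -2.95 -0.02]
ang 0.4185812738221823 r 0.12754571411082613
```

play_rows:
  translation:
    - [-0.016,0.32,0]
    - [-0.016,0.32,0]
    - [-0.016,0.32,0]
    - [-0.016,0.32,0]
    - [0,0.06,0]
    - [0,0,0]
    - [0,0,0]
    - [0,0,0]
  twist:
    - [0,0,1]
    - [0,0,1]
    - [0,0,1]
    - [0,0,1]
    - [0,0,0.2]
    - [0,0,0]
    - [0,0,0]
    - [0,0,0]
  gripper: [-1,-1,-1,-1,-1,-1,-1,-1]

```text
time: 10.45
tool_pos: [0.6094, -0.1616, 0.2991]
ee_rot: [-3.138, -0.003, -0.009]
wrist_force: [3.2, 5.0, -0.1]
width: 0.0154
finger_force: 30.2
```

Run:
```python
from h import *
to(.482,-.032,.300);ang()
```

```text
10.45 [ 0.6094 -0.1616  0.2991] [-3.138e+00 -3.000e-03 -9.000e-03] j6 1.23 F [ 3.2  5.  -0.1] T [ 0.78 -0.37  0.34] w 0.01539583365141381 30.207837224006653
units [-3.22 -3.21 -0.02]
ang 0.0034915259252151012 r 0.12741876062535148
```

Turned 1.56 rad. I'll let go, wait for the fingers to open, and rise.

play_rows:
  translation:
    - [0,0,0]
    - [0,0,0]
    - [0,0,0]
    - [0,0,0]
    - [0,0,-0.3]
    - [0,0,-0.8]
    - [0,0,-0.8]
    - [0,0,-0.8]
  twist:
    - [0,0,0]
    - [0,0,0]
    - [0,0,0]
    - [0,0,0]
    - [0,0,0]
    - [0,0,0]
    - [0,0,0]
    - [0,0,0]
  gripper: [0,0,0,0,0,0,0,0]

```text
time: 11.25
tool_pos: [0.6083, -0.1634, 0.4093]
ee_rot: [3.141, -0.001, -0.012]
wrist_force: [1.0, 0.1, 1.2]
width: 0.0472
finger_force: 0.0
```

play_rows:
  translation:
    - [0,0,-0.6]
    - [0,0,0]
    - [0,0,0]
    - [0,0,0]
  twist:
    - [0,0,0]
    - [0,0,0]
    - [0,0,0]
    - [0,0,0]
  gripper: [0,0,0,0]

```text
time: 11.65
tool_pos: [0.6084, -0.1634, 0.4289]
ee_rot: [-3.14, 0.003, -0.012]
wrist_force: [1.0, 0.6, 0.2]
width: 0.0471
finger_force: 0.0
```

Run:
```python
from h import *
to(.482,-.032,.300)
cv2.imwrite("pics/s3.png",robot.snapshot("scene")[:,:,::-1])
print(robot.spot_point("spanner_handle","scene"),robot.spot_point("nut_grip","scene"))
```

```text
11.65 [ 0.6084 -0.1634  0.4289] [-3.14e+00  3.00e-03 -1.20e-02] j6 1.231 F [1.  0.6 0.2] T [-0.01  0.13  0.02] w 0.047050033145661564 0.0
units [-3.19 -3.24  3.24]
[{'centre': [0.6098, -0.1582, 0.112], 'score': 0.91}] [{'centre': [0.4833, -0.1588, 0.1456], 'score': 0.77}]
```

View pics/s3.png

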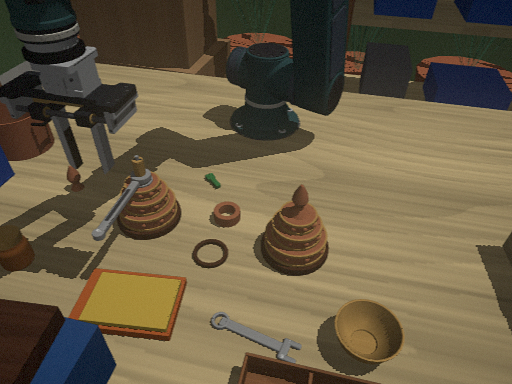

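The handle now points away from the robot, with its end at about (100,232). The gripper is clear above it.

```bash
python3 -c "
from bench import robot
print(robot.close_job())"
```

```text
the job is handed in; nothing more can be done
None
```

The nut was run clockwise to its stop without moving the spanner, the handle was then turned clockwise about 1.56 rad and released, and the job was handed in with the gripper clear (the hand-in returned no verdict).

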